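# Load the tongued blank into the leaf fixture and clamp it

### The arm

A 6-joint arm with a two-finger parallel gripper is mounted at the origin on the work surface. World frame = base frame: x ahead of the robot, y to its left, z up, the work surface at z = 0. Lengths are in m, angles in rad, forces in N, time in s.
With the tool pointing down it reaches from about 0.375 to 0.975 m from the base axis. Payload 3.8 kg.
Tool frame: the origin (TCP) lies midway between the tips of the shut fingers; the grasp point (between the pads) lies 19 mm behind it; y points along the fingers, z is the direction in which the jaws open and shut, and the axes are right-handed (so a half turn about y gives the same grasp; the last joint's range is limited). The gripper opens to 88 mm and grips with 3 to 60 N. Pads are 18 mm wide; open, the fingers measure 123 mm over their backs; the gripper's body (75 mm by 187 mm) begins 45 mm behind the grasp point.
Start: joints at [1.075, 0.264, 1.604, -0, 1.274, -0.037], TCP at [0.299, 0.605, 0.239] pointing down, gripper open.
Joint ranges: [-2.63, 2.63], [-0.94, 2.18], [0.31, 2.57], [-1.31, 4.45], [0, 2.66], [-2.55, 2.55]. Speed limits (rad/s): [2.57, 2.57, 3.14, 3.14, 3.14, 3.14].

### API

Orientations are given as a rotation vector (axis times angle).
In Python, from station import arm, optics gives the robot as it stands. The module is installed in compiled form; this text tells all that it offers.
- The arm moves only by the tool send_rows, never from a script. Its argument "targets" is a list of rows, each a list of 3 entries, a list of its own where there are three numbers: the finger opening in mm, from 0 to 88.1, then the shift along the tool's x, y, z in mm, then the turn about the tool's y in degrees. A call has exactly 8 rows; each row shifts and turns the pose as measured when the row begins, along the tool's axes as they then stand; what a row does not reach is not made up. A row lasts 1/10 s, in which the tool goes at most 50 mm and 8.59 degrees, less where a joint would pass 70% of its speed; a pose out of reach is approached as far as the arm can. A call with a gripper value outside its range is refused whole. The fingers move at their own pace and stop on an object; "force" is the grip in N (left out, the last holds). Time passes only in rows, so rows that do not move let the fingers close, or fill a call up. It gives the time, the measured TCP pose, the force and the opening at its end, in the units of the state.
- arm.observe(): the state, without advancing time (a new reading comes with each control period).
- optics.capture(name): name is "scene" or "top"; returns (picture, depth): 384x512x3 uint8, red, green, blue; 384x512 float32, m along the optical axis (not along the pixel's ray), 0 where there is no reading.
- optics.camera_params(name): a dict with "camera_matrix" (3x3 intrinsics, pixels), "position" and "orientation" of the camera in the world. Camera axes: x right, y down, z forward; pixel columns grow to the right and rows downward; lengths in m; the calibration is good to about 2 mm. A picture is of the moment at which its call begins. camera_params takes no time and is no camera call.
- arm.sign_off(): hands the job in, once; it reports no verdict.
The state is a dict: "clock": time; "qpos": joint angles; "joint_velocities": joint speeds; "effort": joint torques, N m; "tool_pos": TCP position; "eef_rot": TCP orientation; "ft_force": force on the tool from outside, world axes, zero at the start; "ft_torque": the same for the moment, N m; "opening": finger opening in m.
Only numpy, scipy, OpenCV 4.12 (cv2) and the standard library are available. Lean on these libraries where they do the work, as an engineer would, in place of code of your own. Each camera call takes 0.05 s, during which the arm holds its last target. There are 200 camera calls.

### The job

Draw the aluminium blank with the blue tongue out of the rack and slide it, blue tongue first, into the tunnel of the leaf fixture until its shoulder is fully home. Then swing the fixture's hinged leaf over it, easing it down rather than slamming it, until it is fully shut. Leave the plain blanks in the rack and the tools, bottle and tin on the bench where they are.

Things in the scene. Friction and masses are not known exactly. Their poses are not given: they have to be found in the camera images.
- blank: the workpiece, about 0.45 kg: bare aluminium block 110 long (x) x 46 wide (y) x 30 high (z) mm, with a blue tongue 65 long x 30 wide x 14 high mm that continues the underside out of its +x end (tongue from x = 55 to 120 mm, z = 0 to 14 mm). Origin: centre of the underside of the 110 mm block. At the start the block lies inside one of the rack's bays, right way up, and only the tongue sticks out
- tongue (a point): centre of the blue tongue: 87.5 mm along +x and 7 mm up from the blank's origin; x axis along the tongue, towards its tip
- shoulder (a point): point on the blank's underside where block and tongue meet: 55 mm along +x from the blank's origin; same axes as the blank
- rack: fixed green sheet rack, 130 deep (x) x 180 wide (y) x 41 high mm, with three bays side by side, 52 mm wide and 36 mm high inside, 58 mm apart, closed at the top and at the back and open at the -x face (at x = -65 mm); it has no floor, the blanks lie on the bench. Origin: centre of the underside
- fixture: fixed leaf fixture: dark steel base plate 210 long (x) x 130 wide (y) mm, top at z = 15 mm; at its +x end a grey block 96 mm wide, x = 20 to 95 mm, top at z = 43 mm, with a tunnel along x, 36 mm wide and 20 mm high above the base plate, its mouth flared to 54 mm. A hinged leaf stands up at the front of the block's roof. Origin: centre of the underside; x points into the tunnel
- home (a point): the middle of the tunnel's mouth, at base-plate height: x = 20, y = 0, z = 15 mm in the fixture. The blank is home when its shoulder point is here, axes aligned, the tongue in the tunnel and the block lying on the base plate against the grey block
- hinge (a point): hinge axis of the leaf (along the fixture's y): x = 28, y = 0, z = 52 mm in the fixture; axes as the fixture
- leaf (a joint): leaf angle (rad): 0 = shut (level, pointing to the fixture's -x, over the blank), 1.57 = upright, 2.0 = end of travel, leaning back. Stiff hinge (0.3 N m): stays where left; about 4 N at its end moves it. Plate 60 wide x 8 thick, 130 mm long from the hinge; upper face 2.5 mm above the axis when shut. At its end a 22 mm lip drops behind the blank: it shuts only if that is within 5 mm of home
- leaf_tab (a point): top centre of the red tab at the leaf's free end (34 long x 40 wide x 12 thick mm), 147 mm from the hinge and 6.5 mm above its axis when shut; x points from the tab to the hinge, z out of the leaf's upper face
- plain0: bystander: plain dark steel block 100 x 46 x 30 mm in a rack bay. Origin: centre of the underside
- plain1: bystander: the same, in another bay
- oil: bystander: yellow bottle with red cap, 60 diameter x 160 mm, upright. Origin: centre of the underside
- tin: bystander: red tin, 64 diameter x 90 mm, upright. Origin: centre of the underside
- hammer: bystander: hammer lying on the bench
- wrench: bystander: wrench lying on the bench
- driver: bystander: screwdriver lying on the bench
There are look-alikes about, which are no part of the job. There is more than one size of the blank; the one meant has the size given above.

How it is judged:
By the outcome, as a careful person would: the job done as asked, in the order asked, and still so for the second after the job is handed in, with the robot touching nothing.
It also fails if it takes over 67 s, if anything falls off the work surface, if the arm or the gripper's body presses on something with over 40 N, if the wrist force passes 120 N, or if a joint passes its speed limit or range.

## Working session

There is one attempt and no reset: what is moved stays moved. The work goes in short steps, Python scripts to look and compute and a tool call to move; the robot and the scene stay as the last step left them, time stands still between calls to the robot, and variables do not carry over. Pictures are saved under pics/ and viewed, about 8 in all and at most 12, crops included, and the job is handed in when it is done.

Besides the shell and the picture viewer there is one more tool, called after "Call:" by a JSON object that holds its "fn" and its "kwargs", one argument or row to a line. send_rows: Moves the arm, as the interface text tells. Its arguments: {"type":"object","properties":{"targets":{"type":"array","items":{"type":"array"}},"force":{"type":"number"}},"required":["targets"]}

```bash
mkdir -p pics
python3 - <<'E'
from station import arm, optics
import cv2, numpy as np
for n in("scene","top"):
    p,d=optics.capture(n); cv2.imwrite(f"pics/{n}0.png",p[:,:,::-1]); np.savez(f"{n}0.npz",p=p,d=d)
    print(n,optics.camera_params(n))
print(arm.observe())
a=cv2.imread("pics/scene0.png");b=cv2.imread("pics/top0.png")
E
```

```text
scene {'camera_matrix': array([[404.12042408,   0.        , 262.43843197],
       [  0.        , 404.12042408, 193.89256879],
       [  0.        ,   0.        ,   1.        ]]), 'position': array([ 0.86556618, -0.37482596,  1.11636958]), 'orientation': array([-2.49488522, -0.83883028,  0.23206277])}
top {'camera_matrix': array([[458.27003523,   0.        , 254.01095333],
       [  0.        , 458.27003523, 187.83607436],
       [  0.        ,   0.        ,   1.        ]]), 'position': array([0.30295392, 0.12110861, 1.24997419]), 'orientation': array([-2.13787825,  2.13437984, -0.17260021])}
{'clock': 0.1, 'qpos': array([ 1.07510278e+00,  2.64667594e-01,  1.60520668e+00, -4.58633769e-05,
        1.27369861e+00, -3.69148522e-02]), 'joint_velocities': array([ 0.00054659,  0.00014593, -0.00287554, -0.00123907,  0.00035032,
       -0.00270662]), 'effort': array([ 7.09062406e-04, -5.03617966e+01, -3.58073759e+01,  7.31955981e-02,
        2.34191981e-02, -6.12536360e-05]), 'tool_pos': array([0.29865111, 0.60463617, 0.237536  ]), 'eef_rot': array([-1.54262465,  0.36021465, -0.35945686]), 'ft_force': array([0.01124137, 0.52608016, 0.85741577]), 'ft_torque': array([0.04592869, 0.05188888, 0.02633732]), 'opening': 0.0877766650773473}
```

View pics/scene0.png

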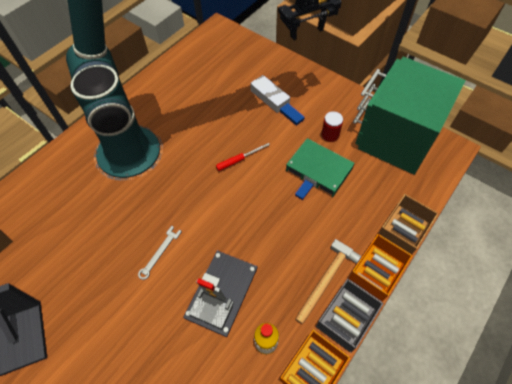

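View pics/top0.png

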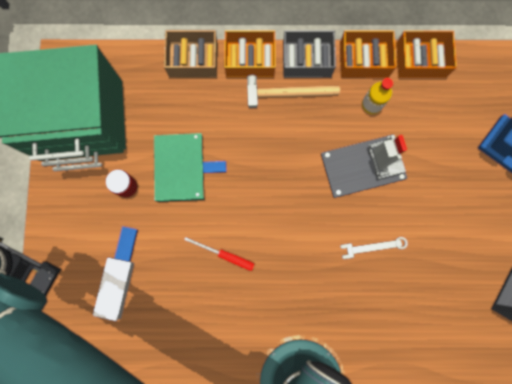

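The scene picture shows the green rack at (320,166) with a blue tongue sticking out at (306,188), and the fixture at (222,293) with its red tab at (208,281). The top picture shows the same tongue at (215,167) and the fixture at (365,165).

There are two candidates for the blank: the one in the rack (top 215,167) and a loose white/blue one (top 115,275). The task says the blank starts in a rack bay, so the first fits. I'll measure both and check in a crop.

```bash
cat > h.py <<'E'
import numpy as np, cv2
from scipy.spatial.transform import Rotation as R
from station import arm, optics
def cloud(n,d):
    c=optics.camera_params(n);K=c["camera_matrix"];v,u=np.indices(d.shape)
    r=np.stack([(u-K[0,2])/K[0,0],(v-K[1,2])/K[1,1],np.ones(d.shape)],-1)*d[...,None]
    return r@R.from_rotvec(c["orientation"]).as_matrix().T+c["position"]
def ray(n,uv,z):
    c=optics.camera_params(n);K=c["camera_matrix"]
    r=R.from_rotvec(c["orientation"]).as_matrix()@np.array([(uv[0]-K[0,2])/K[0,0],(uv[1]-K[1,2])/K[1,1],1])
    return c["position"]+r*(z-c["position"][2])/r[2]
def proj(n,p):
    c=optics.camera_params(n);q=c["camera_matrix"]@(R.from_rotvec(c["orientation"]).as_matrix().T@(np.array(p)-c["position"]));return q[:2]/q[2]
def blobs(n,m,P,z=None,amin=25):
    k,l,s,c=cv2.connectedComponentsWithStats(m.astype(np.uint8))
    for i in range(1,k):
        if s[i,4]<amin: continue
        ys,xs=np.where(l==i); zz=np.median(P[l==i][:,2])
        pts=np.array([ray(n,(x,y),z if z is not None else zz)[:2] for x,y in zip(xs,ys)],np.float32)
        (cx,cy),(w,h),a=cv2.minAreaRect(pts*1000)
        print(n,"px",c[i].round(),"n",s[i,4],"zmed %.3f"%zz,"ctr %.1f %.1f size %.1f %.1f ang %.1f"%(cx,cy,w,h,a))
def hsv(p): return cv2.cvtColor(p,cv2.COLOR_RGB2HSV)
E
python3 - <<'E'
from h import *
for n in("scene","top"):
    f=np.load(n+"0.npz");p,d=f["p"],f["d"];P=cloud(n,d);H=hsv(p).astype(int)
    ok=(P[...,0]>.1)&(P[...,0]<1)&(abs(P[...,1])<.75)&(d>0)&(P[...,2]<.25)
    print("blue");blobs(n,ok&(abs(H[...,0]-110)<12)&(H[...,1]>150)&(H[...,2]>60),P)
    print("green");blobs(n,ok&(abs(H[...,0]-75)<15)&(H[...,1]>100),P,amin=300)
    reg=ok&(P[...,0]>.4)&(P[...,0]<.68)&(P[...,1]<0)&(P[...,1]>-.4)
    print("plate");blobs(n,reg&(H[...,1]<70)&(abs(P[...,2]-.015)<.007),P,.015,100)
    print("block");blobs(n,reg&(H[...,1]<70)&(abs(P[...,2]-.043)<.007),P,.043)
    print("high");blobs(n,reg&(P[...,2]>.06),P)
    print("red");blobs(n,reg&((H[...,0]<6)|(H[...,0]>174))&(H[...,1]>150),P,amin=10)
p=np.load("scene0.npz")["p"][:,:,::-1];q=np.load("top0.npz")["p"][:,:,::-1]
r=lambda i,x,y:cv2.resize(i[y:y+100,x:x+130],(400,300),interpolation=cv2.INTER_CUBIC)
cv2.imwrite("pics/crop.png",np.vstack([np.hstack([r(p,250,120),r(p,150,240)]),np.hstack([r(q,135,115),r(q,310,110)])]))
E
```

```text
blue
scene px [291. 113.] n 211 zmed 0.019 ctr 355.3 460.1 size 39.5 90.2 ang 76.7
scene px [304. 189.] n 143 zmed 0.014 ctr 566.7 229.6 size 27.0 64.0 ang 2.2
greenTraceback (most recent call last):
  File "<stdin>", line 6, in <module>
  File "h.py", line 19, in blobs
    pts=np.array([ray(n,(x,y),z if z is not None else zz)[:2] for x,y in zip(xs,ys)],np.float32)
                  ~~~^^^^^^^^^^^^^^^^^^^^^^^^^^^^^^^^^^^^
  File "h.py", line 9, in ray
    c=optics.camera_params(n);K=c["camera_matrix"]
ValueError: time passes only in moves, steps and waits
```

The station refuses that many camera_params calls, so I'll cache them.

```bash
sed -i 's/c=optics.camera_params(n)/c=CP(n)/; s/^def cloud/from functools import lru_cache\n@lru_cache\ndef CP(n): return optics.camera_params(n)\ndef cloud/' h.py
cat > a.py <<'E'
from h import *
for n in("scene","top"):
    f=np.load(n+"0.npz");p,d=f["p"],f["d"];P=cloud(n,d);H=hsv(p).astype(int)
    ok=(P[...,0]>.1)&(P[...,0]<1)&(abs(P[...,1])<.75)&(d>0)&(P[...,2]<.25)
    print("blue");blobs(n,ok&(abs(H[...,0]-110)<12)&(H[...,1]>150)&(H[...,2]>60),P)
    print("green");blobs(n,ok&(P[...,1]<.45)&(P[...,2]>.03)&(abs(H[...,0]-75)<15)&(H[...,1]>100),P,amin=300)
    reg=ok&(P[...,0]>.4)&(P[...,0]<.68)&(P[...,1]<0)&(P[...,1]>-.4)
    print("plate");blobs(n,reg&(H[...,1]<70)&(abs(P[...,2]-.015)<.007),P,.015,100)
    print("block");blobs(n,reg&(H[...,1]<70)&(abs(P[...,2]-.043)<.007),P,.043)
    print("high");blobs(n,reg&(P[...,2]>.06),P)
    print("red");blobs(n,reg&((H[...,0]<6)|(H[...,0]>174))&(H[...,1]>150),P,amin=10)
p=np.load("scene0.npz")["p"][:,:,::-1];q=np.load("top0.npz")["p"][:,:,::-1]
r=lambda i,x,y:cv2.resize(i[y:y+100,x:x+130],(400,300),interpolation=cv2.INTER_CUBIC)
cv2.imwrite("pics/crop.png",np.vstack([np.hstack([r(p,250,120),r(p,150,240)]),np.hstack([r(q,135,115),r(q,310,110)])]))
E
python3 a.py
```

```text
blue
scene px [291. 113.] n 211 zmed 0.019 ctr 355.3 460.1 size 39.5 90.2 ang 76.7
scene px [304. 189.] n 143 zmed 0.014 ctr 566.7 229.6 size 27.0 64.0 ang 2.2
green
scene px [321. 165.] n 1782 zmed 0.041 ctr 563.4 322.3 size 178.6 130.1 ang 2.8
plate
scene px [227. 286.] n 1992 zmed 0.015 ctr 570.4 -181.9 size 128.0 206.8 ang 14.5
block
scene px [210. 310.] n 870 zmed 0.043 ctr 584.7 -236.5 size 96.6 74.3 ang 15.0
high
scene px [210. 286.] n 407 zmed 0.182 ctr 590.0 -212.9 size 82.3 43.9 ang 14.3
red
scene px [205. 284.] n 100 zmed 0.214 ctr 583.6 -226.9 size 42.3 14.0 ang 14.0
blue
top px [500. 142.] n 951 zmed 0.028 ctr 632.4 -571.3 size 101.9 117.5 ang 51.6
top px [213. 167.] n 183 zmed 0.013 ctr 563.7 234.6 size 22.5 58.1 ang 0.1
top px [126. 244.] n 394 zmed 0.019 ctr 352.9 464.9 size 35.3 80.1 ang 78.6
green
top px [178. 167.] n 2875 zmed 0.040 ctr 558.3 326.1 size 176.5 126.2 ang 3.1
plate
top px [354. 169.] n 2428 zmed 0.015 ctr 568.4 -178.4 size 128.7 208.2 ang 14.6
block
top px [389. 166.] n 304 zmed 0.042 ctr 584.0 -234.4 size 96.6 75.2 ang 15.0
high
top px [390. 150.] n 728 zmed 0.178 ctr 571.2 -204.9 size 60.4 92.2 ang 28.8
red
top px [400. 144.] n 124 zmed 0.210 ctr 579.0 -218.9 size 39.4 19.2 ang 12.7
```

View pics/crop.png

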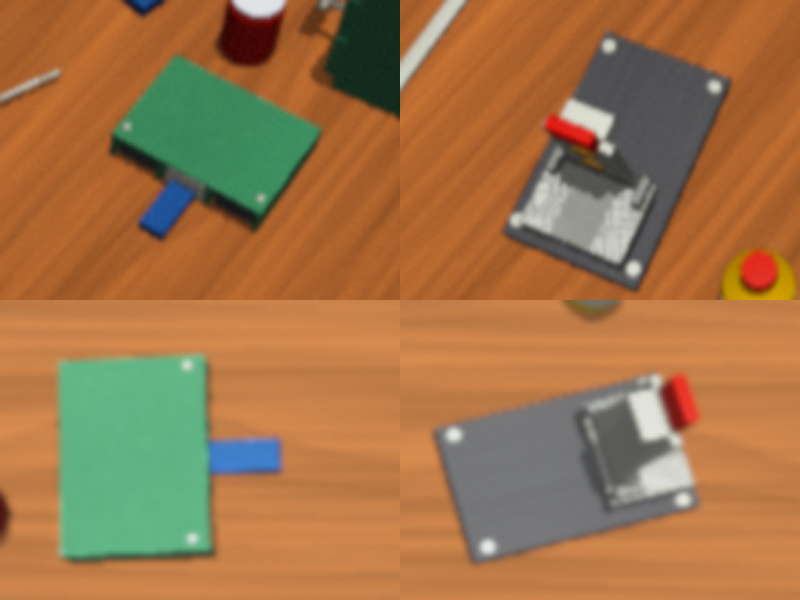

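The crop confirms it: the rack blank's tongue measures about 64x28 mm at z=14 in the middle bay. The loose one's tongue is about 90x40 and it isn't in the rack, so it is the look-alike. The fixture and leaf geometry agree in both views. Next I'll write a planner helper that turns a target pose into tool shifts.

```bash
cat >> h.py <<'E'
FC=np.array([569.4,-180.2]); A=np.radians(14.8); UX=np.array([np.sin(A),-np.cos(A)]); UY=np.array([np.cos(A),np.sin(A)])
def fx(x,y,z): return np.r_[FC+x*UX+y*UY,z]
def infx(p): d=np.array(p[:2])-FC; return [round(float(v),1) for v in(d@UX,d@UY,p[2])]
def go(p,xdir=None):
    """p: TCP target mm; xdir: world direction (2) wanted for tool x. Prints shift in present tool axes, and turn."""
    s=arm.observe();M=R.from_rotvec(s["eef_rot"]).as_matrix();t=s["tool_pos"]*1000
    print("t %.2f"%s["clock"],"tcp",t.round(1),"fix",infx(t),"tool x",M[:,0].round(3),"y",M[:,1].round(3),"F",s["ft_force"].round(1),"open %.1f"%(s["opening"]*1000),"q",s["qpos"].round(2))
    if p is not None: print("shift",(M.T@(np.array(p)-t)).round(1))
    if xdir is not None:
        x=M[:,0];a=np.degrees(np.arctan2(x[0]*xdir[1]-x[1]*xdir[0],x[0]*xdir[0]+x[1]*xdir[1]))
        print("turn about tool y: %.1f"%(-a))
E
python3 - <<'E'
from h import *
b=np.radians(2.5)
go([566,227,60],[np.sin(b),-np.cos(b)])
print("home",fx(20,0,15),"blank home",fx(-35,0,15))
f=np.load("scene0.npz");P=cloud("scene",f["d"]);H=hsv(f["p"]).astype(int)
blobs("scene",(abs(H[...,0]-26)<5)&(H[...,1]>200)&(P[...,2]>.06)&(P[...,2]<.2),P)
q=P.reshape(-1,3)*1000; q=q[(q[:,2]>60)&(q[:,2]<230)]; d=q[:,:2]-FC; k=(abs(d@UY)<40)&(abs(d@UX-40)<60); L=np.c_[d@UX,q[:,2]][k]
for z in range(70,220,20):
    m=abs(L[:,1]-z)<10
    if m.any(): print(z,m.sum(),np.percentile(L[m,0],[5,50,95]).round(1))
E
```

```text
t 0.10 tcp [298.7 604.6 237.5] fix [-828.0, -61.3, 237.5] tool x [ 0.897 -0.443 -0.   ] y [-0.001 -0.002 -1.   ] F [0.  0.5 0.9] open 87.8 q [ 1.08  0.26  1.61 -0.    1.27 -0.04]
shift [ 406.9  178.  -219.8]
turn about tool y: 61.2
home [ 574.50891516 -199.53646777   15.        ] blank home [ 560.45939847 -146.3611814    15.        ]
scene px [266. 339.] n 284 zmed 0.109 ctr 753.0 -218.8 size 52.9 50.5 ang 37.2
70 36 [26.1 31.7 45.5]
90 30 [29.6 35.  38. ]
110 23 [31.6 36.1 37. ]
130 22 [32.9 37.9 39.8]
150 34 [36.2 41.  43.7]
170 34 [20.8 35.2 42.9]
190 139 [16.5 25.8 48.9]
210 100 [40.5 46.7 51.2]
```

Call:
{"fn": "send_rows", "kwargs": {
  "targets": [
    [88, [0, 0, 0], 7.7],
    [88, [0, 0, 0], 7.7],
    [88, [0, 0, 0], 7.7],
    [88, [0, 0, 0], 7.7],
    [88, [0, 0, 0], 7.7],
    [88, [0, 0, 0], 7.7],
    [88, [0, 0, 0], 7.7],
    [88, [0, 0, 0], 7.7]
  ],
  "force": 40
}}

```text
clock: 0.9
tool_pos: [0.2969, 0.6016, 0.231]
eef_rot: [-1.219, 1.213, -1.219]
ft_force: [-0.3, -0.1, 0.2]
opening: 0.088
```

```bash
python3 -c "
from h import *
b=np.radians(2.5)
go([566,227,120],[np.sin(b),-np.cos(b)])"
```

```text
t 0.90 tcp [296.9 601.6 231. ] fix [-825.4, -63.7, 231.0] tool x [-0.006 -1.     0.011] y [-0.006 -0.011 -1.   ] F [-0.3 -0.1  0.2] open 88.0 q [1.08 0.27 1.61 0.   1.27 1.08]
shift [371.7 113.6 271.9]
turn about tool y: -2.8
```

Call:
{"fn": "send_rows", "kwargs": {
  "targets": [
    [88, [41, 8, 29], -0.4],
    [88, [41, 8, 29], -0.4],
    [88, [41, 8, 29], -0.4],
    [88, [41, 8, 29], -0.4],
    [88, [41, 8, 29], -0.4],
    [88, [41, 8, 29], -0.4],
    [88, [41, 8, 29], -0.4],
    [88, [41, 8, 29], 0]
  ]
}}

```text
clock: 1.7
tool_pos: [0.5278, 0.2835, 0.1659]
eef_rot: [-1.249, 1.172, -1.173]
ft_force: [0.3, 1.0, -0.4]
opening: 0.0883
```

```bash
python3 -c "
from h import *
b=np.radians(2.5)
go([566,227,60],[np.sin(b),-np.cos(b)])"
```

```text
t 1.70 tcp [527.8 283.5 165.9] fix [-458.9, 78.3, 165.9] tool x [ 0.053 -0.999  0.01 ] y [-0.009 -0.011 -1.   ] F [ 0.3  1.  -0.4] open 88.3 q [ 0.45  0.19  1.84 -0.01  1.13  0.4 ]
shift [ 57.4 106.2  36.2]
turn about tool y: 0.6
```

Call:
{"fn": "send_rows", "kwargs": {
  "targets": [
    [88, [12, 0, 8], 0],
    [88, [20, 5, 12], 0],
    [88, [14, 20, 9], 0],
    [88, [8, 28, 6], 0],
    [88, [2, 28, 2], 0],
    [88, [0, 20, 0], 0],
    [88, [0, 10, 0], 0],
    [88, [0, 0, 0], 0]
  ]
}}

```text
clock: 2.5
tool_pos: [0.5693, 0.2217, 0.0498]
eef_rot: [-1.247, 1.181, -1.178]
ft_force: [-0.6, 0.5, -0.5]
opening: 0.0878
```

```bash
python3 -c "
from h import *
b=np.radians(2.5)
go([566,227,4],[np.sin(b),-np.cos(b)])
p,d=optics.capture('scene');q,_=optics.capture('top')
r=lambda i,x,y:cv2.resize(i[y:y+100,x:x+130],(400,300),interpolation=cv2.INTER_CUBIC)
cv2.imwrite('pics/g1.png',np.hstack([r(p,250,120),r(q,135,115)])[:,:,::-1])"
```

```text
t 2.50 tcp [569.3 221.7  49.8] fix [-388.6, 102.6, 49.8] tool x [ 0.044 -0.999  0.01 ] y [-0.012 -0.011 -1.   ] F [-0.6  0.5 -0.5] open 87.8 q [ 0.33  0.33  1.89 -0.01  0.93  0.29]
shift [-6.  45.8 -2.5]
turn about tool y: 0.0
```

View pics/g1.png

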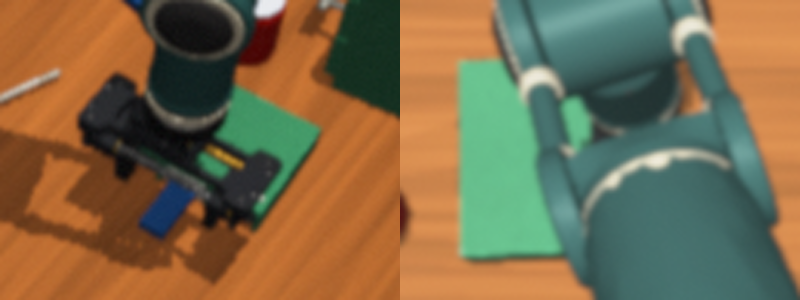

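The open jaws straddle the blue tongue (seen at 165,208 in the left crop). I'll descend and close.

Call:
{"fn": "send_rows", "kwargs": {
  "targets": [
    [88, [-3, 16, -1], 0],
    [88, [-2, 16, -1], 0],
    [88, [-1, 9, 0], 0],
    [88, [0, 2, 0], 0],
    [20, [0, 0, 0], 0],
    [20, [0, 0, 0], 0],
    [20, [0, 0, 0], 0],
    [20, [0, 0, 0], 0]
  ],
  "force": 40
}}

```text
clock: 3.4
tool_pos: [0.5706, 0.2303, 0.009]
eef_rot: [-1.238, 1.174, -1.18]
ft_force: [-1.1, 0.7, 0.3]
opening: 0.0581
```

```bash
python3 -c "
from h import *
b=np.radians(2.5)
go([566,227,6],[np.sin(b),-np.cos(b)])"
```

```text
t 3.40 tcp [570.6 230.3   9. ] fix [-396.6, 106.0, 9.0] tool x [ 0.046 -0.999  0.007] y [-0.002 -0.007 -1.   ] F [-1.1  0.7  0.3] open 58.1 q [ 0.35  0.39  1.91 -0.01  0.85  0.31]
shift [ 3.   3.1 -4.7]
turn about tool y: 0.1
```

Call:
{"fn": "send_rows", "kwargs": {
  "targets": [
    [50, [0, 3, -3], 0],
    [45, [0, 2, -2], 0],
    [20, [0, 0, 0], 0],
    [20, [0, 0, 0], 0],
    [20, [0, 0, 0], 0],
    [20, [0, 0, 0], 0],
    [20, [0, 0, 0], 0],
    [20, [0, 0, 0], 0]
  ]
}}

```text
clock: 4.2
tool_pos: [0.5658, 0.23, 0.0047]
eef_rot: [-1.236, 1.174, -1.18]
ft_force: [-0.8, 0.3, -0.7]
opening: 0.0294
```

```bash
python3 -c "
from h import *
go(None)"
```

```text
t 4.20 tcp [565.8 230.    4.7] fix [-397.5, 101.3, 4.7] tool x [ 0.045 -0.999  0.007] y [-0.001 -0.007 -1.   ] F [-0.8  0.3 -0.7] open 29.4 q [ 0.35  0.39  1.92 -0.01  0.84  0.31]
```

Call:
{"fn": "send_rows", "kwargs": {
  "targets": [
    [20, [8, 0, 0], 0],
    [20, [16, 0, 0], 0],
    [20, [18, 0, 0], 0],
    [20, [18, 0, 0], 0],
    [20, [18, 0, 0], 0],
    [20, [18, 0, 0], 0],
    [20, [18, 0, 0], 0],
    [20, [18, 0, 0], 0]
  ]
}}

```text
clock: 5.0
tool_pos: [0.5705, 0.0898, 0.0046]
eef_rot: [-1.237, 1.173, -1.177]
ft_force: [0.9, 1.7, -1.7]
opening: 0.0296
```

```bash
python3 -c "
from h import *
go([572,104,6])"
```

```text
t 5.00 tcp [570.5  89.8   4.6] fix [-260.8, 70.0, 4.6] tool x [ 0.047 -0.999  0.006] y [-0.002 -0.006 -1.   ] F [ 0.9  1.7 -1.7] open 29.6 q [ 0.12  0.33  2.   -0.01  0.81  0.07]
shift [-14.1  -1.4   2.2]
```

Call:
{"fn": "send_rows", "kwargs": {
  "targets": [
    [88, [0, 0, 0], 0],
    [88, [0, 0, 0], 0],
    [88, [0, -5, 0], 0],
    [88, [0, -20, 0], 0],
    [88, [0, -30, 0], 0],
    [88, [0, -30, 0], 0],
    [88, [0, -10, 0], 0],
    [88, [0, 0, 0], 0]
  ]
}}

```text
clock: 5.8
tool_pos: [0.5693, 0.0893, 0.1033]
eef_rot: [-1.239, 1.175, -1.177]
ft_force: [0.4, 0.9, -1.2]
opening: 0.088
```

```bash
python3 -c "
from h import *
go([566.5,178,6],[.047,-.999])
n='scene';p,d=optics.capture(n);P=cloud(n,d);H=hsv(p).astype(int)
ok=(P[...,0]>.4)&(P[...,0]<.75)&(abs(P[...,1]-.2)<.25)&(d>0)&(P[...,2]<.25)
blobs(n,ok&(abs(H[...,0]-110)<12)&(H[...,1]>150)&(H[...,2]>60),P,.014)
blobs(n,ok&(H[...,1]<60)&(abs(P[...,2]-.03)<.006)&(P[...,1]<.25),P,.03)
r=lambda i,x,y:cv2.resize(i[y:y+120,x:x+160],(640,480),interpolation=cv2.INTER_CUBIC)
cv2.imwrite('pics/g2.png',r(p,230,120)[:,:,::-1])"
```

```text
t 5.80 tcp [569.3  89.3 103.3] fix [-260.5, 68.8, 103.3] tool x [ 0.047 -0.999  0.006] y [-0.004 -0.007 -1.   ] F [ 0.4  0.9 -1.2] open 88.0 q [ 0.12  0.2   1.94 -0.01  1.    0.07]
shift [-89.4  96.7   1.8]
turn about tool y: -0.0
scene px [279. 222.] n 159 zmed 0.014 ctr 572.0 86.6 size 26.3 62.8 ang 2.7
scene px [302. 188.] n 74 zmed 0.030 ctr 565.3 221.7 size 45.8 18.3 ang 2.6
scene px [293. 197.] n 67 zmed 0.030 ctr 560.6 176.9 size 33.1 21.6 ang 1.6
scene px [285. 209.] n 56 zmed 0.030 ctr 567.8 127.9 size 43.7 15.5 ang 3.6
```

View pics/g2.png

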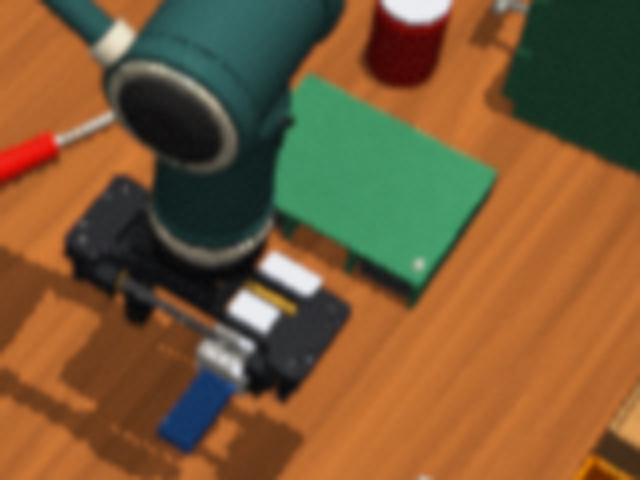

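The blank is fully out, with its tongue at (198,408) in the crop and its block clear of the rack mouth. Block top runs from y≈120 to 231 mm, which matches 110 mm. I'll re-grasp on the block.

Call:
{"fn": "send_rows", "kwargs": {
  "targets": [
    [88, [-22, 0, 0], 0],
    [88, [-26, 0, 0], 0],
    [88, [-24, 10, 0], 0],
    [88, [-14, 18, 0], 0],
    [88, [-4, 24, 0], 0],
    [88, [0, 24, 0], 0],
    [88, [0, 14, 0], 0],
    [88, [0, 3, 0], 0]
  ]
}}

```text
clock: 6.65
tool_pos: [0.5594, 0.1822, 0.0007]
eef_rot: [-1.25, 1.179, -1.173]
ft_force: [-24.7, -8.0, 67.3]
opening: 0.088
```

```bash
python3 -c "
from h import *
go([566.3,180,6],[.047,-.999])"
```

```text
t 6.65 tcp [559.4 182.2   0.7] fix [-353.0, 83.0, 0.7] tool x [ 0.049 -0.999  0.009] y [-0.014 -0.01  -1.   ] F [-24.7  -8.   67.3] open 88.0 q [ 0.28  0.36  1.96 -0.01  0.83  0.23]
shift [ 2.6 -5.3  6.7]
turn about tool y: 0.1
```

The fingertips touched the bench at 67 N, under the 120 N wrist limit. I'll back off and approach more gently from here.

Call:
{"fn": "send_rows", "kwargs": {
  "targets": [
    [88, [0, -5, 0], 0],
    [88, [0, -3, 3], 0],
    [88, [0, 0, 3], 0],
    [88, [0, 0, 0], 0],
    [40, [0, 0, 0], 0],
    [40, [0, 0, 0], 0],
    [40, [0, 0, 0], 0],
    [40, [0, 0, 0], 0]
  ]
}}

```text
clock: 7.45
tool_pos: [0.5637, 0.1815, 0.0053]
eef_rot: [-1.255, 1.183, -1.172]
ft_force: [0.3, 0.4, -1.0]
opening: 0.058
```

```bash
python3 -c "
from h import *
go([566.3,180,6],[.047,-.999])"
```

```text
t 7.45 tcp [563.7 181.5   5.3] fix [-351.1, 86.9, 5.3] tool x [ 0.048 -0.999  0.011] y [-0.02  -0.012 -1.   ] F [ 0.3  0.4 -1. ] open 58.0 q [ 0.27  0.37  1.95 -0.01  0.85  0.23]
shift [ 1.6 -0.8  2.5]
turn about tool y: 0.1
```

Call:
{"fn": "send_rows", "kwargs": {
  "targets": [
    [54, [0, 0, 2], 0],
    [40, [0, 0, 0], 0],
    [40, [0, 0, 0], 0],
    [40, [0, 0, 0], 0],
    [40, [0, 0, 0], 0],
    [40, [0, -8, 0], 0],
    [40, [0, -15, 0], 0],
    [40, [0, -15, 0], 0]
  ],
  "force": 50
}}

```text
clock: 8.25
tool_pos: [0.5625, 0.181, 0.0413]
eef_rot: [-1.263, 1.189, -1.169]
ft_force: [0.1, -0.1, -3.4]
opening: 0.0455
```

```bash
python3 -c "
from h import *
go(fx(-135,0,80),UX)"
```

```text
t 8.25 tcp [562.5 181.   41.3] fix [-351.0, 85.6, 41.3] tool x [ 0.048 -0.999  0.013] y [-0.029 -0.014 -0.999] F [ 0.1 -0.1 -3.4] open 45.5 q [ 0.27  0.32  1.93 -0.01  0.92  0.23]
shift [229.6 -34.6 -39.8]
turn about tool y: -12.0
```

Call:
{"fn": "send_rows", "kwargs": {
  "targets": [
    [40, [5, -12, 0], -1.5],
    [40, [12, -10, 0], -1.5],
    [40, [20, -6, 0], -1.5],
    [40, [25, -3, 0], -1.5],
    [40, [25, 0, 0], -1.5],
    [40, [25, 0, 0], -1.5],
    [40, [22, 0, 0], -1.5],
    [40, [12, 0, 0], -1.5]
  ]
}}

```text
clock: 9.05
tool_pos: [0.591, 0.0357, 0.0901]
eef_rot: [-1.343, 1.014, -1.007]
ft_force: [0.2, 1.0, -3.8]
opening: 0.0457
```

```bash
python3 -c "
from h import *
go(fx(-140,0,60),UX)"
```

```text
t 9.05 tcp [591.   35.7  90.1] fix [-203.3, 76.0, 90.1] tool x [ 0.267 -0.964  0.007] y [-0.014 -0.011 -1.   ] F [ 0.2  1.  -3.8] open 45.7 q [ 0.02  0.25  1.91 -0.01  0.99 -0.24]
shift [ 62.1  31.8 -76.3]
turn about tool y: 0.7
```

Call:
{"fn": "send_rows", "kwargs": {
  "targets": [
    [40, [3, 0, -10], 0.3],
    [40, [8, 0, -14], 0.3],
    [40, [10, 2, -14], 0],
    [40, [10, 5, -14], 0],
    [40, [10, 6, -12], 0],
    [40, [8, 6, -8], 0],
    [40, [4, 4, -2], 0],
    [40, [0, 0, 0], 0]
  ]
}}

```text
clock: 9.85
tool_pos: [0.5252, -0.0404, 0.0691]
eef_rot: [-1.336, 1.025, -1.017]
ft_force: [-0.4, 0.9, -3.9]
opening: 0.0456
```

```bash
python3 -c "
from h import *
go(fx(-140,0,23),UX)
n='scene';p,d=optics.capture(n);P=cloud(n,d);H=hsv(p).astype(int)
ok=(P[...,0]>.4)&(P[...,0]<.75)&(abs(P[...,1]+.05)<.2)&(d>0)&(P[...,2]<.25)
m=ok&(abs(H[...,0]-110)<12)&(H[...,1]>150)&(H[...,2]>60)
blobs(n,m,P)
Q=P[m]*1000;print([infx(v) for v in (np.median(Q,0),)],np.percentile((Q[:,:2]-FC)@UX,[1,99]),np.percentile((Q[:,:2]-FC)@UY,[2,98]))
r=lambda i,x,y:cv2.resize(i[y:y+120,x:x+160],(640,480),interpolation=cv2.INTER_CUBIC)
cv2.imwrite('pics/g3.png',r(p,160,210)[:,:,::-1])"
```

```text
t 9.85 tcp [525.2 -40.4  69.1] fix [-146.4, -7.0, 69.1] tool x [ 0.253 -0.967  0.007] y [-0.014 -0.01  -1.   ] F [-0.4  0.9 -3.9] open 45.6 q [-0.12  0.16  2.07 -0.01  0.92 -0.36]
shift [ 6.1 46.1  7.7]
turn about tool y: -0.1
scene px [225. 265.] n 263 zmed 0.078 ctr 550.3 -132.3 size 31.4 64.8 ang 14.9
[[-51.4, -6.0, 77.6]] [-81.93889274 -21.6150001 ] [-21.36018249   7.39401749]
```

View pics/g3.png

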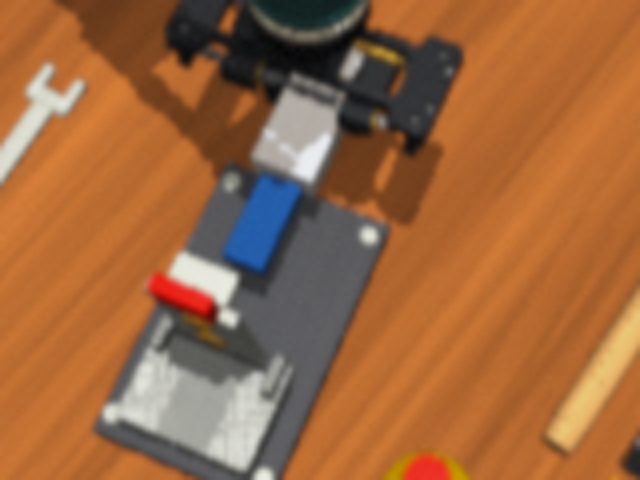

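The tongue (262,222 in the crop) is aligned with the tunnel and about 7 mm off in fixture y, consistent with the tool reading. I'll correct that and descend.

Call:
{"fn": "send_rows", "kwargs": {
  "targets": [
    [40, [0, 3, 3], 0],
    [40, [0, 8, 3], 0],
    [40, [0, 9, 1], 0],
    [40, [0, 9, 0], 0],
    [40, [0, 7, 0], 0],
    [40, [0, 4, 0], 0],
    [40, [0, 1, 0], 0],
    [40, [0, 0, 0], 0]
  ]
}}

```text
clock: 10.7
tool_pos: [0.5342, -0.037, 0.0239]
eef_rot: [-1.337, 1.023, -1.015]
ft_force: [-0.7, -0.1, -3.4]
opening: 0.0455
```

```bash
python3 -c "
from h import *
go(fx(-90,0,23),UX)"
```

```text
t 10.70 tcp [534.2 -37.   23.9] fix [-147.5, 2.5, 23.9] tool x [ 0.256 -0.967  0.006] y [-0.013 -0.01  -1.   ] F [-0.7 -0.1 -3.4] open 45.5 q [-0.11  0.24  2.07 -0.01  0.84 -0.36]
shift [57.5  1.2 -2.5]
turn about tool y: 0.0
```

Call:
{"fn": "send_rows", "kwargs": {
  "targets": [
    [40, [4, 0, -1], 0],
    [40, [8, 0, -1], 0],
    [40, [8, 0, 0], 0],
    [40, [8, 0, 0], 0],
    [40, [8, 0, 0], 0],
    [40, [6, 0, 0], 0],
    [40, [4, 0, 0], 0],
    [40, [0, 0, 0], 0]
  ]
}}

```text
clock: 11.5
tool_pos: [0.5466, -0.0876, 0.0261]
eef_rot: [-1.335, 1.021, -1.019]
ft_force: [0.3, 0.9, -4.6]
opening: 0.0455
```

```bash
python3 -c "
from h import *
go(fx(-60,0,22.5),UX)"
```

```text
t 11.50 tcp [546.6 -87.6  26.1] fix [-95.4, 1.6, 26.1] tool x [ 0.254 -0.967  0.008] y [-0.009 -0.011 -1.   ] F [ 0.3  0.9 -4.6] open 45.5 q [-0.2   0.27  2.04 -0.02  0.85 -0.44]
shift [35.4  3.9 -1.5]
turn about tool y: -0.1
```

Call:
{"fn": "send_rows", "kwargs": {
  "targets": [
    [40, [0, 3, -1], 0],
    [40, [2, 1.5, 0], 0],
    [40, [5, 0.5, 0], 0],
    [40, [6, 0.5, 0], 0],
    [40, [6, 0.5, 0], 0],
    [40, [6, 0.5, 0], 0],
    [40, [4, 0, 0], 0],
    [40, [0, 0, 0], 0]
  ]
}}

```text
clock: 12.3
tool_pos: [0.5541, -0.1173, 0.0203]
eef_rot: [-1.334, 1.019, -1.019]
ft_force: [-0.4, 0.3, -2.6]
opening: 0.0459
```

```bash
python3 -c "
from h import *
go(fx(-41,0,22),UX)"
```

```text
t 12.30 tcp [ 554.1 -117.3   20.3] fix [-64.7, 1.3, 20.3] tool x [ 0.255 -0.967  0.008] y [-0.008 -0.01  -1.   ] F [-0.4  0.3 -2.6] open 45.9 q [-0.25  0.3   2.01 -0.02  0.84 -0.49]
shift [23.8 -1.5 -1.3]
turn about tool y: -0.0
```

Call:
{"fn": "send_rows", "kwargs": {
  "targets": [
    [40, [3, -0.5, -1], 0],
    [40, [5, 0, 0], 0],
    [40, [5, 0, 0], 0],
    [40, [5, 0, 0], 0],
    [40, [3, 0, 0], 0],
    [40, [2, 0, 0], 0],
    [40, [2, 0, 0], 0],
    [40, [2, 0, 0], 0]
  ]
}}

```text
clock: 13.1
tool_pos: [0.5586, -0.1417, 0.0201]
eef_rot: [-1.33, 1.027, -1.013]
ft_force: [-1.8, 9.4, 1.8]
opening: 0.0454
```

```bash
python3 -c "
from h import *
go(fx(-41,0,22),UX)"
```

```text
t 13.10 tcp [ 558.6 -141.7   20.1] fix [-39.9, -0.6, 20.1] tool x [ 0.253 -0.967 -0.001] y [-0.013 -0.002 -1.   ] F [-1.8  9.4  1.8] open 45.4 q [-0.29  0.31  1.99 -0.01  0.85 -0.54]
shift [-1.1 -1.9  0.6]
turn about tool y: -0.1
```

Call:
{"fn": "send_rows", "kwargs": {
  "targets": [
    [40, [3, 0, 0], 0],
    [40, [3, 0, 0], 0],
    [40, [3, 0, 0], 0],
    [40, [0, 0, 0], 0],
    [40, [0, 0, 0], 0],
    [88, [0, 0, 0], 0],
    [88, [0, 0, 0], 0],
    [88, [0, 0, 0], 0]
  ]
}}

```text
clock: 13.9
tool_pos: [0.5604, -0.1426, 0.0219]
eef_rot: [-1.322, 1.034, -1.004]
ft_force: [-0.5, -0.5, -0.2]
opening: 0.0677
```

```bash
python3 -c "
from h import *
go(fx(-41,0,22),UX)"
```

```text
t 13.90 tcp [ 560.4 -142.6   21.9] fix [-38.7, 0.9, 21.9] tool x [ 0.253 -0.967 -0.013] y [-0.016  0.009 -1.   ] F [-0.5 -0.5 -0.2] open 67.7 q [-0.29  0.32  1.98  0.01  0.87 -0.55]
shift [-2.3 -0.1 -0.9]
turn about tool y: -0.2
```

Released. I'll retract up and away from the leaf.

Call:
{"fn": "send_rows", "kwargs": {
  "targets": [
    [88, [0, 0, 0], 0],
    [88, [0, -6, 0], 0],
    [88, [-4, -25, 0], 0],
    [88, [-8, -40, 0], 0],
    [88, [-10, -42, 0], 0],
    [88, [-10, -42, 0], 0],
    [60, [-8, -42, 0], 0],
    [20, [0, -40, 0], 0]
  ]
}}

```text
clock: 14.7
tool_pos: [0.5493, -0.1047, 0.2622]
eef_rot: [-1.326, 1.048, -0.995]
ft_force: [0.9, -0.4, -0.5]
opening: 0.0741
```

```bash
cat > look.py <<'E'
from h import *
import sys
go(None)
n='scene';p,d=optics.capture(n);P=cloud(n,d);H=hsv(p).astype(int);q=P.reshape(-1,3)*1000
D=q[:,:2]-FC;X=D@UX;Y=D@UY;Z=q[:,2];h=H.reshape(-1,3)
m=(abs(Z-45)<4)&(abs(Y)<40)&(X>-130)&(X<15)
if m.sum()>20:print("block top",m.sum(),"X",np.percentile(X[m],[2,98]).round(1),"Y",np.percentile(Y[m],[2,98]).round(1),"z",np.median(Z[m]).round(1))
m=(abs(h[:,0]-110)<12)&(h[:,1]>150)&(abs(Y)<40)&(abs(X)<140);print("blue px",m.sum())
m=((h[:,0]<6)|(h[:,0]>174))&(h[:,1]>150)&(abs(Y)<40)&(abs(X)<160)&(Z>30);print("red tab n",m.sum(),np.median(np.c_[X,Y,Z][m],0).round(1),np.percentile(Z[m],[5,95]).round(1))
r=lambda i,x,y:cv2.resize(i[y:y+120,x:x+160],(640,480),interpolation=cv2.INTER_CUBIC)
cv2.imwrite(sys.argv[1],r(p,150,220)[:,:,::-1])
E
python3 look.py pics/g4.png
```

```text
t 14.70 tcp [ 549.3 -104.7  262.2] fix [-78.2, -0.1, 262.2] tool x [ 0.251 -0.968 -0.02 ] y [-0.03   0.013 -0.999] F [ 0.9 -0.4 -0.5] open 74.1 q [-0.24  0.05  1.8   0.01  1.32 -0.49]
block top 500 X [-87.7   7.4] Y [-21.5  22.2] z 45.2
blue px 0
red tab n 100 [ 47.6   0.  213.3] [191.  216.7]
```

View pics/g4.png

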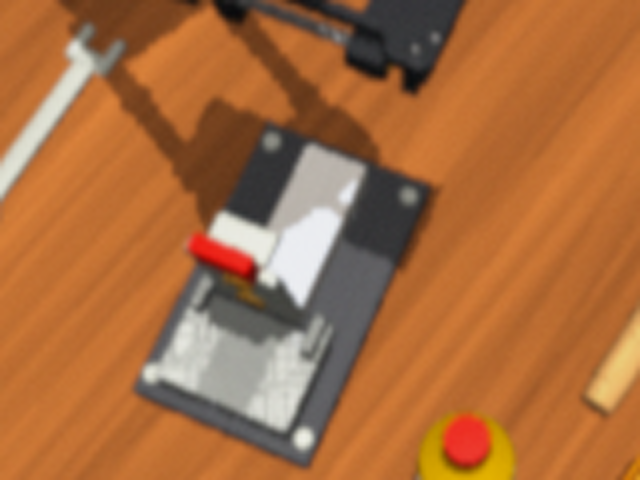

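The blank is home: its rear edge is at X≈-88 to -90 where -90 is expected, the top is at 45 mm and no blue shows. Leaf is near 1.7 rad, with the tab at (222,255) in the crop. Next I go over and behind the leaf with closed fingers.

Call:
{"fn": "send_rows", "kwargs": {
  "targets": [
    [0, [10, -4, 0], 0],
    [0, [22, 0, 0], 0],
    [0, [28, 0, 0], 0],
    [0, [30, 0, 0], 0],
    [0, [30, 0, 0], 0],
    [0, [28, 0, 0], 0],
    [0, [18, 0, 0], 0],
    [0, [6, 0, 0], 0]
  ]
}}

```text
clock: 15.55
tool_pos: [0.598, -0.2812, 0.2739]
eef_rot: [-1.321, 1.033, -1.005]
ft_force: [0.4, 0.3, 0.8]
opening: 0.0058
```

```bash
python3 -c "
from h import *
go(fx(85,0,190),UX)"
```

```text
t 15.55 tcp [ 598.  -281.2  273.9] fix [105.0, 1.8, 273.9] tool x [ 0.253 -0.967 -0.013] y [-0.014  0.009 -1.   ] F [0.4 0.3 0.8] open 5.8 q [-0.48  0.23  1.58  0.    1.35 -0.73]
shift [-18.9  84.2  -0.9]
turn about tool y: -0.2
```

Call:
{"fn": "send_rows", "kwargs": {
  "targets": [
    [0, [0, 8, 0], 0],
    [0, [0, 16, 0], 0],
    [0, [-2, 18, 0], 0],
    [0, [-4, 18, 0], 0],
    [0, [-4, 14, 0], 0],
    [0, [-4, 6, 0], 0],
    [0, [-4, 2, 0], 0],
    [0, [-2, 0, 0], 0]
  ]
}}

```text
clock: 16.35
tool_pos: [0.5882, -0.2536, 0.182]
eef_rot: [-1.322, 1.038, -0.995]
ft_force: [0.4, 1.2, 0.4]
opening: -0.0001
```

```bash
python3 -c "
from h import *
go(fx(60,0,190),UX)"
```

```text
t 16.35 tcp [ 588.2 -253.6  182. ] fix [75.7, -0.6, 182.0] tool x [ 0.256 -0.967 -0.019] y [-0.021  0.015 -1.   ] F [0.4 1.2 0.4] open -0.1 q [-0.45  0.25  1.72  0.    1.19 -0.71]
shift [-15.9  -7.7   0.5]
turn about tool y: 0.0
```

Call:
{"fn": "send_rows", "kwargs": {
  "targets": [
    [0, [-3, -5, 0], 0],
    [0, [-4, -3, 0], 0],
    [0, [-5, 0, 0], 0],
    [0, [-5, 0, 0], 0],
    [0, [-5, 0, 0], 0],
    [0, [-5, 0, 0], 0],
    [0, [-5, 0, 0], 0],
    [0, [-5, 0, 0], 0]
  ]
}}

```text
clock: 17.15
tool_pos: [0.5806, -0.2178, 0.196]
eef_rot: [-1.322, 1.03, -1.004]
ft_force: [0.7, -1.2, 0.2]
opening: 0.0007
```

```bash
python3 -c "
from h import *
go(fx(0,0,185),UX)"
```

```text
t 17.15 tcp [ 580.6 -217.8  196. ] fix [39.2, 1.2, 196.0] tool x [ 0.256 -0.967 -0.011] y [-0.013  0.008 -1.   ] F [ 0.7 -1.2  0.2] open 0.7 q [-0.4   0.2   1.76  0.    1.19 -0.66]
shift [-39.1  11.5  -1. ]
turn about tool y: 0.0
```

Call:
{"fn": "send_rows", "kwargs": {
  "targets": [
    [0, [-5, 1, 0], 0],
    [0, [-5, 1, 0], 0],
    [0, [-5, 1, 0], 0],
    [0, [-5, 1.5, 0], 0],
    [0, [-5, 2, 0], 0],
    [0, [-5, 2.5, 0], 0],
    [0, [-5, 2.5, 0], 0],
    [0, [-5, 2.5, 0], 0]
  ]
}}

```text
clock: 17.95
tool_pos: [0.5705, -0.1755, 0.1833]
eef_rot: [-1.321, 1.027, -1.006]
ft_force: [1.6, -1.0, 1.6]
opening: 0.0001
```

```bash
python3 look.py pics/g5.png
```

```text
t 17.95 tcp [ 570.5 -175.5  183.3] fix [-4.2, 2.2, 183.3] tool x [ 0.256 -0.967 -0.01 ] y [-0.01   0.008 -1.   ] F [ 1.6 -1.   1.6] open 0.1 q [-0.34  0.17  1.83  0.    1.16 -0.6 ]
block top 119 X [-89.4  -6.2] Y [-12.5  21.9] z 45.1
blue px 0
red tab n 3 [-56.9  24.6 558. ] [556.9 563. ]
```

View pics/g5.png

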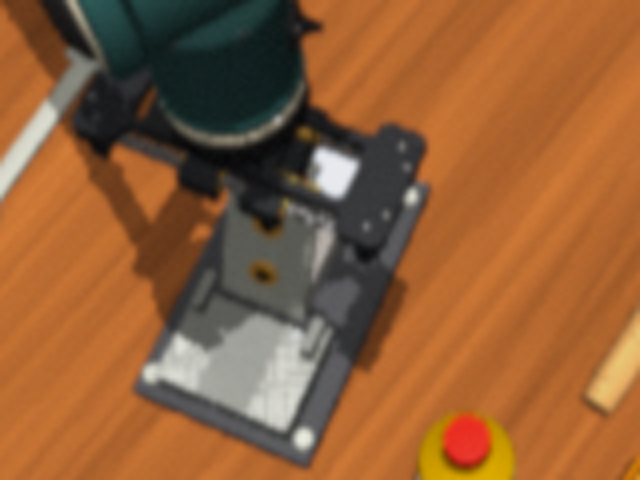

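The leaf (265,260 in the crop) is leaning over with the fingertips on its upper face. I'll keep following the arc.

Call:
{"fn": "send_rows", "kwargs": {
  "targets": [
    [0, [-6, 1.5, 0], 0],
    [0, [-6, 2, 0], 0],
    [0, [-6, 2.5, -0.5], 0],
    [0, [-6, 3, -0.5], 0],
    [0, [-5.5, 3.5, -0.5], 0],
    [0, [-5.5, 4, -0.5], 0],
    [0, [-5, 4, 0], 0],
    [0, [-5, 4.5, 0], 0]
  ]
}}

```text
clock: 18.8
tool_pos: [0.5554, -0.1275, 0.1557]
eef_rot: [-1.319, 1.028, -1.005]
ft_force: [0.6, 0.0, 1.2]
opening: 0.0004
```

```bash
cat >> h.py <<'E'
def leaf():
    go(None);x,y,z=infx(arm.observe()["tool_pos"]*1000);r=np.hypot(28-x,z-52);print("tip r %.1f ang %.3f"%(r,np.arctan2(z-52,28-x)))
E
python3 -c "
from h import *
leaf()"
```

```text
t 18.80 tcp [ 555.4 -127.5  155.7] fix [-54.6, -0.0, 155.7] tool x [ 0.256 -0.967 -0.012] y [-0.01   0.009 -1.   ] F [0.6 0.  1.2] open 0.4 q [-0.27  0.14  1.91  0.01  1.1  -0.53]
tip r 132.6 ang 0.898
```

Call:
{"fn": "send_rows", "kwargs": {
  "targets": [
    [0, [-6, 4, 0], 0],
    [0, [-5.5, 4, 0], 0],
    [0, [-5, 5, 0], 0],
    [0, [-5, 5, 0], 0],
    [0, [-4.5, 5, 0], 0],
    [0, [-4, 5.5, 0], 0],
    [0, [-4, 5.5, 0], 0],
    [0, [-3, 5, 0], 0]
  ]
}}

```text
clock: 19.6
tool_pos: [0.5431, -0.0876, 0.1128]
eef_rot: [-1.321, 1.03, -1.003]
ft_force: [0.8, -1.1, 0.2]
opening: 0.0002
```

```bash
python3 -c "
from h import *
leaf()"
```

```text
t 19.60 tcp [543.1 -87.6 112.8] fix [-96.2, -1.8, 112.8] tool x [ 0.256 -0.967 -0.013] y [-0.013  0.01  -1.   ] F [ 0.8 -1.1  0.2] open 0.2 q [-0.21  0.15  1.98  0.01  1.02 -0.47]
tip r 138.3 ang 0.455
```

Call:
{"fn": "send_rows", "kwargs": {
  "targets": [
    [0, [-3, 4, 0.5], 0],
    [0, [-3, 5, 0.5], 0],
    [0, [-3, 5, 0.5], 0],
    [0, [-2, 5, 0], 0],
    [0, [-2, 5, 0], 0],
    [0, [-2, 5, 0], 0],
    [0, [-1, 4, 0], 0],
    [0, [-1, 3, 0], 0]
  ]
}}

```text
clock: 20.4
tool_pos: [0.539, -0.0686, 0.0733]
eef_rot: [-1.321, 1.031, -1.002]
ft_force: [0.9, -0.3, 1.0]
opening: 0.0004
```

```bash
python3 -c "
from h import *
leaf()"
```

```text
t 20.40 tcp [539.  -68.6  73.3] fix [-115.7, -0.9, 73.3] tool x [ 0.256 -0.967 -0.014] y [-0.014  0.01  -1.   ] F [ 0.9 -0.3  1. ] open 0.4 q [-0.18  0.19  2.03  0.01  0.94 -0.44]
tip r 145.3 ang 0.147
```

Final ease-down at 2 mm per row, 20 mm/s.

Call:
{"fn": "send_rows", "kwargs": {
  "targets": [
    [0, [0, 2.5, 0], 0],
    [0, [0, 2.5, 0], 0],
    [0, [0, 2, 0], 0],
    [0, [0, 2, 0], 0],
    [0, [0, 2, 0], 0],
    [0, [0, 1.5, 0], 0],
    [0, [0, 1.5, 0], 0],
    [0, [0, 1.5, 0], 0]
  ]
}}

```text
clock: 21.2
tool_pos: [0.5388, -0.0679, 0.0588]
eef_rot: [-1.321, 1.033, -1.0]
ft_force: [-6.6, 1.4, 16.7]
opening: 0.0003
```

```bash
python3 -c "
from h import *
leaf()"
```

```text
t 21.20 tcp [538.8 -67.9  58.8] fix [-116.4, -0.9, 58.8] tool x [ 0.256 -0.967 -0.015] y [-0.016  0.012 -1.   ] F [-6.6  1.4 16.7] open 0.3 q [-0.18  0.21  2.03  0.01  0.92 -0.44]
tip r 144.6 ang 0.047
```

The stop is reached: tip z is 58.8 against 58.5 expected when shut, with 17 N. I'll press a touch more, then lift clear and look.

Call:
{"fn": "send_rows", "kwargs": {
  "targets": [
    [0, [0, 2, 0], 0],
    [0, [0, 0, 0], 0],
    [0, [0, -4, 0], 0],
    [0, [-4, -20, 0], 0],
    [0, [-12, -35, 0], 0],
    [0, [-30, -35, -10], 0],
    [0, [-35, -30, -20], 0],
    [0, [-35, -20, -20], 0]
  ]
}}

```text
clock: 22.0
tool_pos: [0.4619, 0.0295, 0.2073]
eef_rot: [-1.322, 1.042, -1.001]
ft_force: [1.5, 0.9, -0.2]
opening: 0.0005
```

Call:
{"fn": "send_rows", "kwargs": {
  "targets": [
    [0, [-40, -5, -20], 0],
    [0, [-40, 0, -20], 0],
    [0, [-30, 0, -10], 0],
    [0, [-15, 0, 0], 0],
    [0, [0, 0, 0], 0],
    [0, [0, 0, 0], 0],
    [0, [0, 0, 0], 0],
    [0, [0, 0, 0], 0]
  ]
}}

```text
clock: 22.8
tool_pos: [0.3798, 0.1423, 0.2208]
eef_rot: [-1.314, 1.032, -1.006]
ft_force: [-0.1, 0.2, 0.1]
opening: 0.0006
```

```bash
cat >> look.py <<'E'
m=(abs(Y)<25)&(X>-98)&(X<20)&(Z>50)&(Z<75)
if m.sum()>20:
    s=np.polyfit(X[m],Z[m],1);print("leaf top n",m.sum(),"z",np.median(Z[m]).round(1),"slope",s[0].round(4))
for nm in ("scene","top"):
    p1=optics.capture(nm)[0] ; cv2.imwrite(f"pics/end_{nm}.png",p1[:,:,::-1])
a=cv2.imread("pics/end_scene.png");b=cv2.imread("pics/end_top.png")
cv2.imwrite(sys.argv[1],np.vstack([np.hstack([cv2.resize(a,(400,300)),cv2.resize(b,(400,300))]),np.hstack([cv2.resize(a[220:340,150:310],(400,300)),cv2.resize(b[100:220,290:450],(400,300))])]))
E
python3 look.py pics/g6.png
```

```text
t 22.80 tcp [379.8 142.3 220.8] fix [-360.2, -100.9, 220.8] tool x [ 0.252 -0.968 -0.015] y [-0.01   0.013 -1.   ] F [-0.1  0.2  0.1] open 0.6 q [ 0.28 -0.25  2.16  0.02  1.24  0.02]
blue px 0
red tab n 145 [-117.3    0.6   58.5] [55.2 62.1]
leaf top n 756 z 55.0 slope 0.0017
```

View pics/g6.png

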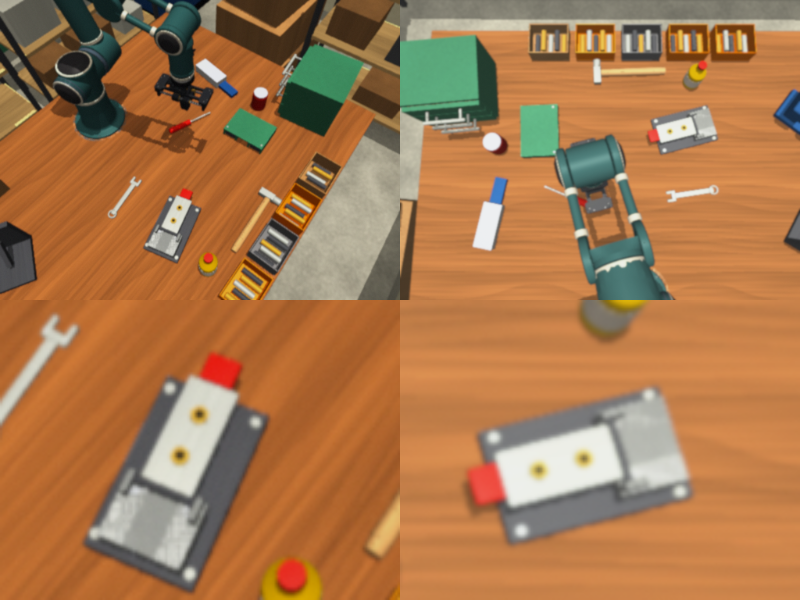

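The leaf is level: its top is at 55.0 mm (54.5 expected) with slope 0.002, and the tab is at 58.5 mm. The bystanders look unmoved and the arm touches nothing, so I'm handing in.

```bash
python3 -c "
from station import arm
print(arm.sign_off())"
```

```text
the job is handed in; nothing more can be done
None
```

The job is done and handed in at about 23 s of the 67 s allowed. I drew the blue-tongued blank out of the rack's middle bay, re-gripped it on its block and slid it tongue first into the tunnel. Then I pushed the leaf over with closed fingertips and eased it down at about 20 mm/s for the last 15 mm.

**Blank home:** the shoulder met the grey block at about 10 N. After release, the block's rear edge measured X = -88 to -89 mm in the fixture, against -90 expected. Its top was at 45.2 mm against 45 expected, and no blue was visible.

**Leaf shut:** its upper face is at 55.0 mm (54.5 expected) with a slope of 0.002, and the tab top is at 58.5 mm (58.5 expected). It met its stop at about 17 N. The gripper is clear and the final force reading is about zero.

**Bystanders:** the tools, bottle, tin and loose look-alike blank look unmoved in the final pictures. I did not check the plain blanks inside the closed rack separately.

**One mishap:** while re-gripping the blank, the fingertips overshot and pressed on the bench, reading 67 N at the wrist. That is under the 120 N wrist limit. It is over the 40 N limit for the arm or gripper body; it was the fingertips that touched, so I don't think that limit applies. I backed off at once and nothing moved.

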